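Seat the grinding rotor in the pigment mill

TASK

Fit the bar-handled grinding rotor to the pigment mill: take it by its bar out of the wooden block and stand it upright on the middle of the mill's steel drive disc with its bar clearly across the slot (somewhere between half a right angle and a right angle). Then, keeping it resting on the disc under light pressure, turn it until its tang drops into the slot and it sits fully home and flat, and let go. Leave the round-knobbed head and the cross-handled head in their holes.

Things in the scene. Friction and masses are not known exactly. Their poses are not given: they have to be found in the camera images.
- rotor: Steel grinding head with one straight upright handle bar, 0.35 kg, upright in a hole of the wooden block. Sizes in mm. Origin: middle of the tang's underside; z up. Tang 44 (x) x 12 (y), z 0 to 16; disc 80 across, z 16 to 26, resting on the block; bar 52 (x) x 14 (y), z 26 to 64, parallel to the tang. Grip the bar across y, at z about 50. A half turn about z makes no difference.
- drive: Sizes in mm. Fixed steel disc, 128 across, 95 above the table, on the grey mill (190 x 200), in a collar 148 across, 6 higher than the disc. Slot 58 (x) x 22 (y), 20 deep, its direction varies. Origin: middle of the slot's mouth; z up. Rotor origin: level with this when across the slot, 16 below when home, bar along the slot (13 degrees, 5 mm play).
- knob_head: Steel head with a round knob 34 mm across, 62 mm high, disc as the rotor's. Stays in its hole of the dark wooden block (110 x 320 mm, 50 mm high, three holes 60 mm across, 100 mm apart; which head is in which hole varies). Origin: middle of its underside.
- cross_head: Steel head with a cross-shaped handle (two upright bars 52 mm long), 59 mm high, disc as the rotor's. Stays in its hole of the wooden block. Origin: middle of its underside.
There are look-alikes about, which are no part of the job. Leave any green or turquoise look-alike of the rotor alone.

How it is judged:
By the outcome, as a careful person would: the job done as asked, in the order asked, and still so for the second after the job is handed in, with the robot touching nothing.
It also fails if it takes over 48 s, if anything falls off the work surface, if the arm or the gripper's body presses on something with over 40 N, if the wrist force passes 120 N, or if a joint passes its speed limit or range.

ROBOT

A 7-joint arm with a two-finger parallel gripper is mounted at the origin on the work surface. World frame = base frame: x ahead of the robot, y to its left, z up, the work surface at z = 0. Lengths are in m, angles in rad, forces in N, time in s.
With the tool pointing down it reaches from about 0.35 to 0.9 m from the base axis. Payload 8.1 kg.
Tool frame: the origin (TCP) lies between the finger pads; the fingertips stand 25 mm ahead of it and the grasp point (between the pads) lies 6 mm ahead of it; z points along the fingers, y is the direction in which the jaws open and shut (so a half turn about z gives the same grasp; the last joint's range is limited). The gripper opens to 92 mm and grips with 3 to 60 N. Pads are 19 mm wide; open, the fingers measure 130 mm over their backs; the gripper's body (75 mm by 190 mm) begins 47 mm behind the grasp point.
Start: joints at [1.067, 0.434, 0.025, 1.573, -0.012, 1.134, -0.075], TCP at [0.244, -0.575, 0.252] pointing down, gripper open.
Joint ranges: [-2.62, 2.62], [-0.44, 2.09], [-1.27, 1.32], [0.08, 2.57], [-1.32, 4.46], [0.12, 2], [-2.74, 2.74]. Speed limits (rad/s): [2.22, 2.22, 3.01, 3.01, 3.14, 3.14, 3.14].

INTERFACE

Orientations are given as a rotation vector (axis times angle).
In Python, from cell import * gives the robot as it stands.
- The arm moves only by the shell command python3 -m jog 'ROWS' [FORCE]. ROWS is JSON, one flat list of numbers, 5 for each row, row after row: the finger opening in mm, from 0 to 91.8, then the shift along the tool's x, y, z in units of 40 mm (1.0 is 40 mm), then the turn about the tool's z in units of 6 degrees (1.0 is 6 degrees). A call has 1 to 20 rows; each row shifts and turns the pose as measured when the row begins, along the tool's axes as they then stand; what a row does not reach is not made up. A row lasts 1/12 s, in which the tool goes at most 41.7 mm and 7.16 degrees, less where a joint would pass 70% of its speed; a pose out of reach is approached as far as the arm can. A call is refused whole if a number of a shift passes 1 or a number of a turn 1, either way. A call with a gripper value outside its range is refused whole. The fingers move at their own pace and stop on an object; FORCE is the grip in N (left out, the last holds). Time passes only in rows, so rows that do not move let the fingers close. It gives the time, the measured TCP pose, the force and the opening at its end, in the units of the state.
- observe(): the state, without advancing time (a new reading comes with each control period).
- get_image(name): name is "side" or "top"; returns the picture (400x640x3 uint8, red, green, blue); there is no depth.
- camera_params(name): a dict with "intrinsics" (3x3 intrinsics, pixels), "dist_coeffs" ([k1, k2, p1, p2, k3] as OpenCV has them; the pictures are not rectified), "xyz" and "orientation" of the camera in the world. Camera axes: x right, y down, z forward; pixel columns grow to the right and rows downward; lengths in m; the calibration is good to about 2 mm. A picture is of the moment at which its call begins. camera_params takes no time and is no camera call.
- sign_off(): hands the job in, once; it reports no verdict.
The state is a dict: "clock": time; "joints": joint angles; "dq": joint speeds; "joint_efforts": joint torques, N m; "position": TCP position; "ee_rot": TCP orientation; "force": force on the tool from outside, world axes, zero at the start; "ft_torque": the same for the moment, N m; "width": opening from 0.0 (shut) to 1.0 (fully open).
Only numpy, scipy, OpenCV 4.12 (cv2) and the standard library are available. Lean on these libraries where they do the work, as an engineer would, in place of code of your own. Each camera call takes 0.05 s, during which the arm holds its last target. There are 200 camera calls.

## Working session

There is one attempt and no reset: what is moved stays moved. The work goes in short steps, Python scripts to look and compute and a shell command to move; the robot and the scene stay as the last step left them, time stands still between calls to the robot, and variables do not carry over. Pictures are saved under pics/ and viewed, about 8 in all and at most 12, crops included, and the job is handed in when it is done.

```bash
mkdir -p pics; cat > h.py <<'E'
from cell import *
import numpy as np, cv2
from scipy.spatial.transform import Rotation as R
def cam(n):
    p=camera_params(n); o=np.array(p["orientation"],float)
    M=o if o.shape==(3,3) else R.from_rotvec(o).as_matrix()
    return np.array(p["intrinsics"]),np.array(p["dist_coeffs"]),np.array(p["xyz"]),M
def onplane(n,uv,z):
    K,d,t,M=cam(n)
    q=cv2.undistortPoints(np.array(uv,float).reshape(-1,1,2),K,d).reshape(-1,2)
    r=np.c_[q,np.ones(len(q))]@M.T
    return t+r*((z-t[2])/r[:,2])[:,None]
def proj(n,P):
    K,d,t,M=cam(n)
    return cv2.projectPoints((np.array(P,float).reshape(-1,3)-t)@M,np.zeros(3),np.zeros(3),K,d)[0].reshape(-1,2)
def snap(n,f):
    im=get_image(n)[:,:,::-1].copy(); cv2.imwrite('pics/'+f,im); return im
E
python3 - <<'E'
from h import *
s=observe(); print(s)
for n in("top","side"): print(camera_params(n))
a=snap("top","t0.png");b=snap("side","s0.png")
E
```

```text
{'clock': 0.0, 'joints': array([ 1.0674002 ,  0.43522555,  0.02497353,  1.57412408, -0.01159709,
        1.13398709, -0.07508509]), 'dq': array([-0.00046946,  0.00127761, -0.00021119, -0.00054986,  0.00136707,
        0.00045856, -0.00028824]), 'joint_efforts': array([-4.69434667e-05, -6.67845654e+01,  9.84241515e-01, -3.14465153e+01,
       -6.07768586e-02,  4.28887631e-02,  1.23529690e-04]), 'position': array([ 0.24360422, -0.57504554,  0.25093292]), 'ee_rot': array([-3.07723788e+00, -6.24975124e-01,  7.25097840e-04]), 'force': array([-0.65539673, -0.45883298,  0.2529486 ]), 'ft_torque': array([-0.016714  ,  0.05527653, -0.0234408 ]), 'width': 0.9998182321181793}
{'intrinsics': array([[398.81759169,   0.        , 320.09988503],
       [  0.        , 398.81759169, 190.93825463],
       [  0.        ,   0.        ,   1.        ]]), 'dist_coeffs': array([-0.08425423,  0.        ,  0.        ,  0.        ,  0.        ]), 'xyz': array([0.37075709, 0.03840696, 1.09382764]), 'orientation': array([-2.17870974,  2.21005214, -0.06753194])}
{'intrinsics': array([[436.74244399,   0.        , 319.28333816],
       [  0.        , 436.74244399, 188.80013862],
       [  0.        ,   0.        ,   1.        ]]), 'dist_coeffs': array([0.03497253, 0.        , 0.        , 0.        , 0.        ]), 'xyz': array([0.07701954, 0.83626315, 0.73069231]), 'orientation': array([-0.52947946,  2.58612919, -1.30242968])}
```

View pics/t0.png

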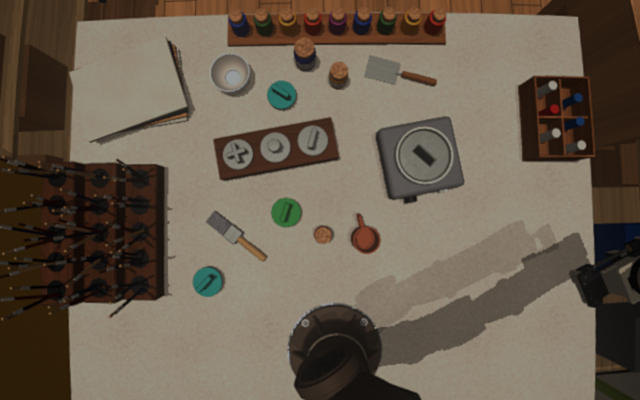

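View pics/s0.png

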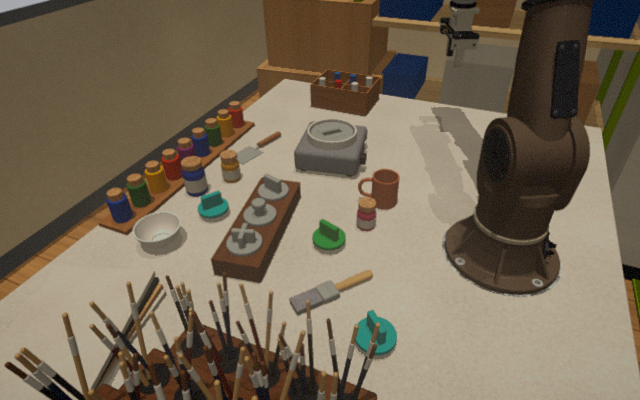

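Candidates (top): grey bar head in the block at (313,140); green one (287,212); turquoise ones (282,95) and (208,281); cross head (237,153) and knob (275,146). The grey one at (313,140) fits, as it is steel, has a straight bar and sits in the block. The mill disc is at (424,154). I'll confirm this in a crop and measure.

```bash
python3 - <<'E'
from h import *
im=cv2.imread('pics/t0.png')
cv2.imwrite('pics/c0.png',cv2.resize(im[110:210,285:470],None,fx=4.3,fy=4.3,interpolation=cv2.INTER_CUBIC))
g=cv2.cvtColor(im,cv2.COLOR_BGR2GRAY)
hsv=cv2.cvtColor(im,cv2.COLOR_BGR2HSV)
# slot: dark blob inside drive disc
m=np.zeros_like(g);cv2.circle(m,(424,154),22,255,-1)
d=((g<75)&(m>0)).astype(np.uint8)
c=max(cv2.findContours(d,0,2)[0],key=cv2.contourArea)
r=cv2.minAreaRect(c);print('slot',r)
b=onplane("top",cv2.boxPoints(r),.095);print(b.round(4),b.mean(0))
# collar circle
# rotor disc: steel grey in block
m=np.zeros_like(g);cv2.circle(m,(313,141),22,255,-1)
d=((g>85)&(hsv[...,1]<70)&(m>0)).astype(np.uint8)
c=max(cv2.findContours(d,0,2)[0],key=cv2.contourArea)
(u,v),rr=cv2.minEnclosingCircle(c);print('rotor disc',u,v,rr,onplane("top",[(u,v)],.06), cv2.contourArea(c))
print(g[125:158:1,296:332:1])
E
```

```text
slot ((423.75006103515625, 155.25001525878906), (22.62741470336914, 9.192388534545898), 45.0)
[[ 0.5275 -0.2024  0.095 ]
 [ 0.544  -0.2196  0.095 ]
 [ 0.5026 -0.2595  0.095 ]
 [ 0.4862 -0.2422  0.095 ]] [ 0.51507607 -0.23091562  0.095     ]
rotor disc 312.37860107421875 139.97943115234375 14.930242538452148 [[0.5639421  0.05185327 0.06      ]] 653.0
[[41 44 44 ... 46 45 46]
 [44 46 45 ... 46 45 45]
 [45 44 44 ... 45 45 46]
 ...
 [47 47 47 ... 51 50 50]
 [47 48 47 ... 52 50 50]
 [47 47 48 ... 49 49 48]]
```

View pics/c0.png

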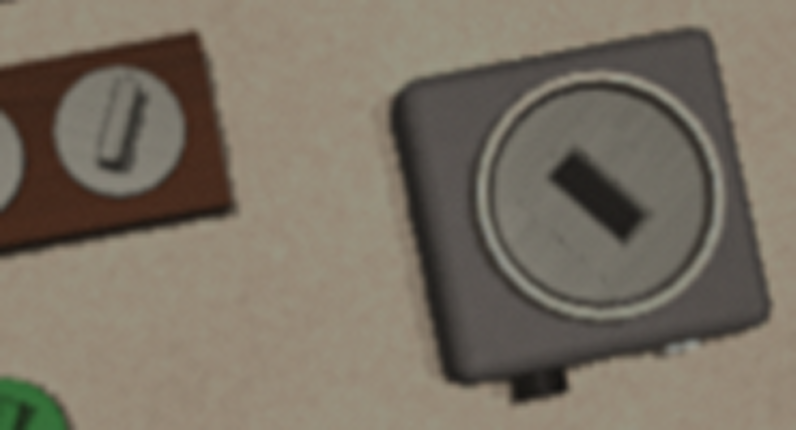

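```bash
python3 - <<'E'
from h import *
im=cv2.imread('pics/t0.png');g=cv2.cvtColor(im,cv2.COLOR_BGR2GRAY)
S=8
def up(u0,v0,w):
    return cv2.resize(g[v0:v0+w,u0:u0+w],None,fx=S,fy=S,interpolation=cv2.INTER_CUBIC)
def back(p,u0,v0): return (np.asarray(p,float)+.5)/S-.5+[u0,v0]
def ang(a): return np.degrees(np.arctan2(a[1],a[0]))%180
c=up(404,134,40);m=np.zeros_like(c);cv2.circle(m,(160,160),150,255,-1)
d=((c<82)&(m>0)).astype(np.uint8);k=max(cv2.findContours(d,0,1)[0],key=cv2.contourArea)
b=onplane("top",back(cv2.boxPoints(cv2.minAreaRect(k)),404,134),.095)
e=[b[1]-b[0],b[2]-b[1]];e.sort(key=np.linalg.norm);print('slot',b.mean(0),[np.linalg.norm(x) for x in e],ang(e[1]))
# bright collar ring
C=up(390,120,70);k=max(cv2.findContours((C>140).astype(np.uint8),0,1)[0],key=cv2.contourArea)
el=cv2.fitEllipse(k);print('collar',el,onplane("top",back([el[0]],390,120),.101),el[1][0]/S/398.8*.99)
# bar top from crop points
q=np.array([(113,78),(140,82),(122,165),(97,158)])/4.3+[285,110]-.4
P=onplane("top",q,.098);print('bar',P.mean(0),ang(P[3]-P[0]),ang(P[2]-P[1]),np.linalg.norm(P[3]-P[0]),np.linalg.norm(P[1]-P[0]))
# dark (shadow/side) pixels in rotor disc
c=up(298,126,30);cv2.imwrite('pics/c1.png',cv2.resize(c,None,fx=2,fy=2))
s=observe();M=R.from_rotvec(s["ee_rot"]).as_matrix();print(M.round(3))
E
```

```text
slot [ 0.5159015 -0.231377   0.095    ] [np.float64(0.026490222363576107), np.float64(0.061505122550635345)] 47.78595498824998
collar ((45.25554656982422, 17.022829055786133), (36.820980072021484, 186.17066955566406), 84.75167846679688) [[ 0.60073125 -0.15917764  0.101     ]] 0.011425768013823116
bar [0.56277648 0.05212522 0.098     ] 168.12519128533856 167.13943434206894 0.048460226407142724 0.016060716505664756
[[ 0.921  0.39  -0.001]
 [ 0.39  -0.921  0.001]
 [-0.    -0.001 -1.   ]]
```

View pics/c1.png

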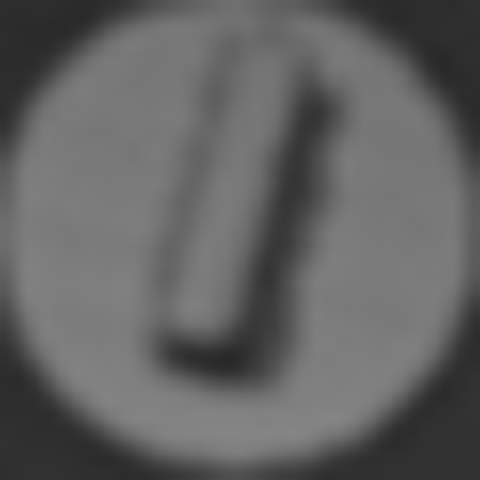

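```bash
cat > d.py <<'E'
import sys
from h import *
x,y,z,a=map(float,sys.argv[1:5]); s=observe(); M=R.from_rotvec(s["ee_rot"]).as_matrix()
w=np.degrees(np.arctan2(M[1,0],M[0,0])); t=(a-w+90)%180-90
print('clock',round(s["clock"],2),'pos',s["position"].round(4),'angx',round(w,1),'tilt',M[:,2].round(3),'F',s["force"].round(1),'w',round(s["width"]*91.8,1),'j',s["joints"].round(2))
print('units',((np.array([x,y,z])-s["position"])@M/.04).round(2),'turn',round(-t/6,2))
E
python3 -m jog '[91,0,0,0,1, 91,0,0,0,1, 91,0,0,0,1, 91,0,0,0,1, 91,0,0,0,1, 91,0,0,0,0.8, 91,0,0,0,0]' 20; python3 d.py 0.563 0.052 0.22 -12
```

```text
clock: 0.68
position: [0.2425, -0.5733, 0.2476]
ee_rot: [-3.113, 0.368, 0.007]
force: [-0.1, 0.3, 0.3]
width: 0.992
clock 0.68 pos [ 0.2425 -0.5733  0.2476] angx -13.5 tilt [-0.004  0.007 -1.   ] F [-0.1  0.3  0.3] w 91.1 j [ 0.97  0.44  0.17  1.59 -0.08  1.13 -0.65]
units [  4.15 -17.07   0.78] turn -0.25
```

```bash
python3 -m jog '[91,0.22,-0.9,0,0, 91,0.22,-0.9,0,0, 91,0.22,-0.9,0,0, 91,0.22,-0.9,0,0, 91,0.22,-0.9,0,0, 91,0.22,-0.9,0,0, 91,0.22,-0.9,0,0, 91,0.22,-0.9,0,0, 91,0.22,-0.9,0,0, 91,0.22,-0.9,0,0, 91,0.22,-0.9,0,0, 91,0.22,-0.9,0,0, 91,0.22,-0.9,0,0, 91,0.22,-0.9,0,0, 91,0.22,-0.9,0,0, 91,0.22,-0.9,0,0, 91,0.22,-0.9,0,0, 91,0.22,-0.9,0,0, 91,0.2,-0.6,0,0, 91,0,0,0,0]'; python3 d.py 0.563 0.052 0.18 -12
```

```text
clock: 2.35
position: [0.5524, 0.0786, 0.2447]
ee_rot: [-3.124, 0.274, 0.014]
force: [0.6, -0.3, 0.4]
width: 0.988
clock 2.35 pos [0.5524 0.0786 0.2447] angx -10.0 tilt [-0.009  0.006 -1.   ] F [ 0.6 -0.3  0.4] w 90.7 j [-0.09  0.35 -0.19  1.73  0.07  1.08 -2.05]
units [0.39 0.62 1.61] turn 0.33
```

```bash
python3 -m jog '[50,0.2,0.3,0.5,0.35, 50,0.19,0.32,0.5,0, 50,0,0,0.5,0, 50,0,0,0,0, 50,0,0,0,0]'; python3 d.py 0.563 0.052 0.09 -12; python3 -c "
from h import *
im=snap('top','t1.png'); im2=snap('side','s1.png')
cv2.imwrite('pics/c2.png',np.hstack([cv2.resize(im[90:190,260:360],(400,400)),cv2.resize(im2[140:240,220:320],(400,400))]))"
```

```text
clock: 2.77
position: [0.5634, 0.0543, 0.1826]
ee_rot: [-3.121, 0.301, 0.014]
force: [0.3, 0.6, 0.4]
width: 0.673
clock 2.77 pos [0.5634 0.0543 0.1826] angx -11.0 tilt [-0.008  0.007 -1.   ] F [0.3 0.6 0.4] w 61.8 j [-0.05  0.42 -0.18  1.79  0.08  0.95 -2.03]
units [0.02 0.07 2.32] turn 0.17
```

View pics/c2.png

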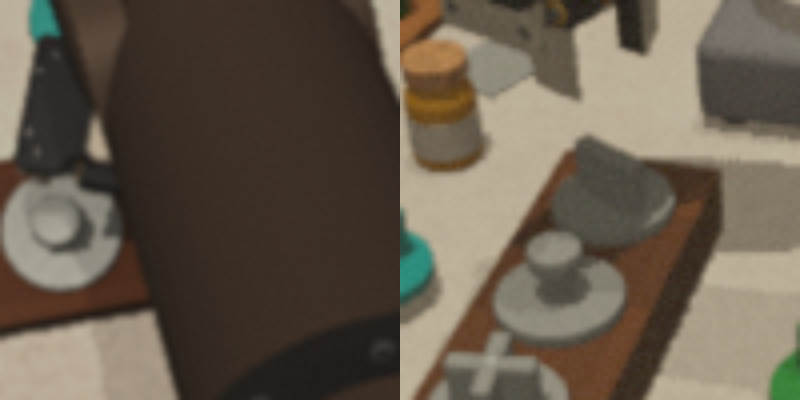

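The top view is hidden by the arm. The side view shows the fingers above and either side of the bar (bar at side px ~(370,183), fingers at (359,160) and (379,152)). Descending.

```bash
python3 -m jog '[50,0,0.07,0.6,0.17, 50,0,0,0.6,0, 50,0,0,0.5,0, 50,0,0,0.4,0, 50,0,0,0,0]' 20; python3 d.py 0.563 0.052 0.09 -12; python3 -c "
from h import *
im2=snap('side','s2.png')
cv2.imwrite('pics/c3.png',cv2.resize(im2[130:250,200:350],None,fx=4,fy=4))"
```

```text
clock: 3.28
position: [0.5676, 0.0542, 0.105]
ee_rot: [-3.114, 0.323, -0.009]
force: [-1.2, -0.7, -0.2]
width: 0.545
clock 3.28 pos [0.5676 0.0542 0.105 ] angx -11.9 tilt [ 0.007  0.01  -1.   ] F [-1.2 -0.7 -0.2] w 50.1 j [-0.07  0.51 -0.16  1.86  0.1   0.76 -2.06]
units [-0.1   0.08  0.37] turn 0.02
```

View pics/c3.png

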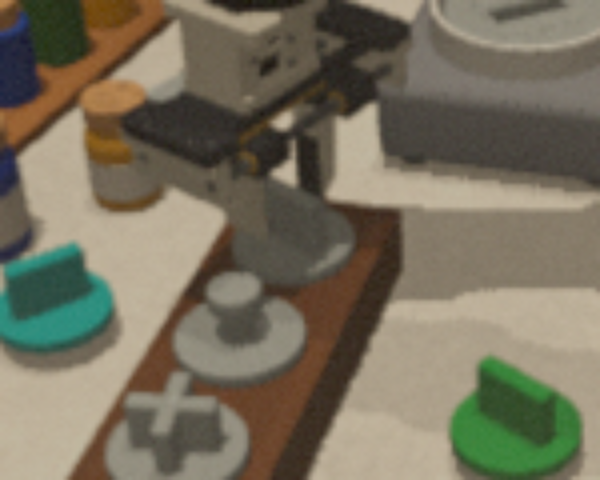

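The fingers straddle the bar (crop ~(275,190)) and are clear of the knob head. Lower the last bit and close.

```bash
python3 -m jog '[50,-0.1,0.08,0.3,0, 50,0,0,0,0, 10,0,0,0,0, 10,0,0,0,0, 10,0,0,0,0, 10,0,0,0,0, 10,0,0,0,0, 10,0,0,0,0]' 25; python3 d.py 0.563 0.052 0.09 -12
```

```text
clock: 4.0
position: [0.57, 0.0535, 0.1047]
ee_rot: [-3.11, 0.321, -0.033]
force: [-0.3, -0.7, -1.1]
width: 0.159
clock 4.0 pos [0.57   0.0535 0.1047] angx -11.8 tilt [ 0.022  0.012 -1.   ] F [-0.3 -0.7 -1.1] w 14.6 j [-0.06  0.51 -0.16  1.87  0.11  0.74 -2.06]
units [-0.17  0.08  0.36] turn 0.04
```

```bash
python3 -m jog '[40,0,0,0,0, 40,0,0,0,0, 40,-0.1,0,0.3,0]' 25; python3 -m jog '[40,-0.1,0,0.3,0]';python3 d.py 0.563 0.052 0.09 -12
```

```text
clock: 4.25
position: [0.5686, 0.0547, 0.0947]
ee_rot: [-3.109, 0.321, -0.04]
force: [1.2, -0.3, -0.1]
width: 0.325
clock: 4.33
position: [0.5663, 0.0561, 0.0843]
ee_rot: [-3.108, 0.321, -0.045]
force: [-38.4, -7.8, 170.7]
width: 0.392
clock 4.33 pos [0.5663 0.0561 0.0843] angx -11.8 tilt [ 0.03   0.014 -0.999] F [-38.4  -7.8 170.7] w 36.0 j [-0.07  0.53 -0.16  1.9   0.12  0.68 -2.07]
units [-0.06  0.11 -0.15] turn 0.03
```

That row ended at 170 N: the fingertips met the rotor's disc, which is over the 120 N limit. I'll back off at once and go on in smaller steps.

```bash
python3 -m jog '[40,0,0,-0.25,0]';python3 d.py 0.563 0.052 0.09 -12; python3 -m jog '[40,0,0,0,0]';python3 d.py 0.563 0.052 0.09 -12; python3 -c "
from h import *
im2=snap('side','s3.png')
cv2.imwrite('pics/c4.png',cv2.resize(im2[130:250,200:350],None,fx=4,fy=4))"
```

```text
clock: 4.42
position: [0.5656, 0.0565, 0.0938]
ee_rot: [-3.108, 0.32, -0.044]
force: [0.6, 0.0, -0.1]
width: 0.422
clock 4.42 pos [0.5656 0.0565 0.0938] angx -11.8 tilt [ 0.03   0.014 -0.999] F [ 0.6  0.  -0.1] w 38.7 j [-0.07  0.52 -0.16  1.9   0.11  0.7  -2.07]
units [-0.04  0.13  0.09] turn 0.04
clock: 4.5
position: [0.5668, 0.057, 0.0956]
ee_rot: [-3.107, 0.32, -0.048]
force: [1.4, 0.6, 0.1]
width: 0.437
clock 4.5 pos [0.5668 0.057  0.0956] angx -11.8 tilt [ 0.033  0.015 -0.999] F [1.4 0.6 0.1] w 40.1 j [-0.07  0.51 -0.16  1.9   0.11  0.71 -2.07]
units [-0.07  0.15  0.14] turn 0.04
```

View pics/c4.png

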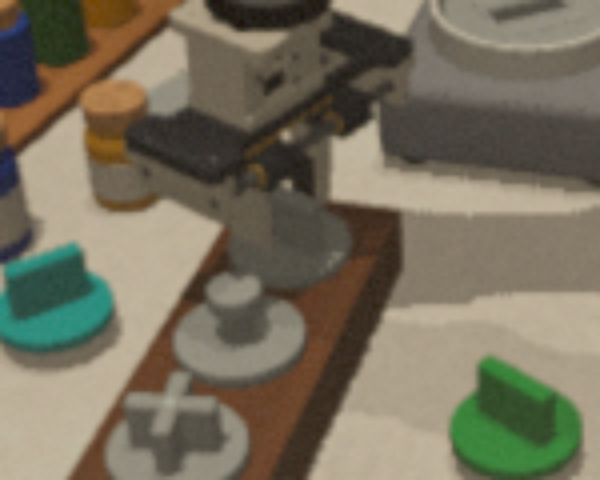

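```bash
python3 -m jog '[10,-0.03,0.05,0.08,0, 10,-0.03,0,0.07,0, 10,-0.03,0,0.05,0, 10,-0.03,0,0.04,0, 10,-0.03,0,0.04,0]' 30; python3 d.py 0.563 0.052 0.09 -12
```

```text
clock: 4.97
position: [0.5623, 0.0551, 0.0853]
ee_rot: [-3.107, 0.322, -0.054]
force: [-3.3, 9.4, 29.8]
width: 0.153
clock 4.97 pos [0.5623 0.0551 0.0853] angx -11.9 tilt [ 0.036  0.013 -0.999] F [-3.3  9.4 29.8] w 14.0 j [-0.07  0.52 -0.16  1.92  0.12  0.67 -2.08]
units [ 0.04  0.07 -0.12] turn 0.02
```

```bash
python3 -m jog '[10,0,0,-0.2,0, 10,0,0,-0.5,0, 10,0,0,-0.8,0, 10,0,0,-0.8,0, 10,0,0,-0.8,0, 10,0,0,-0.5,0]' 35; python3 d.py 0.5155 -0.2312 0.20 -14; python3 -c "
from h import *
im2=snap('side','s4.png')
cv2.imwrite('pics/c5.png',cv2.resize(im2[80:260,200:400],None,fx=3,fy=3))"
```

```text
clock: 5.47
position: [0.5499, 0.0525, 0.2252]
ee_rot: [-3.113, 0.321, -0.022]
force: [0.7, 0.3, -2.9]
width: 0.149
clock 5.47 pos [0.5499 0.0525 0.2252] angx -11.8 tilt [ 0.015  0.011 -1.   ] F [ 0.7  0.3 -2.9] w 13.7 j [-0.05  0.34 -0.18  1.79  0.06  1.   -2.03]
units [0.6  7.13 0.54] turn 0.37
```

View pics/c5.png

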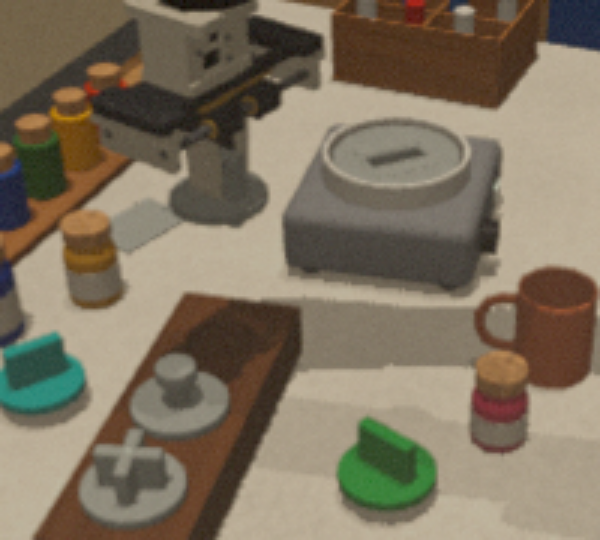

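The rotor is held upright (crop (218,190)), and the knob and cross heads are still in their holes. Carry it to the mill.

```bash
python3 -m jog '[10,0.08,0.85,0,0, 10,0.08,0.85,0,0, 10,0.08,0.85,0,0, 10,0.08,0.85,0,0, 10,0.08,0.85,0,0, 10,0.08,0.85,0,0, 10,0.08,0.85,0,0, 10,0,0.8,0,0, 10,0,0.3,0,0]'; python3 d.py 0.5155 -0.2312 0.20 -14; python3 -c "
from h import *
im=snap('top','t5.png');im2=snap('side','s5.png')
cv2.imwrite('pics/c6.png',np.hstack([cv2.resize(im[100:210,370:480],(400,400)),cv2.resize(im2[90:200,270:380],(400,400))]))"
```

```text
clock: 6.27
position: [0.5107, -0.2327, 0.2139]
ee_rot: [-3.109, 0.301, -0.009]
force: [-0.2, -1.0, -3.5]
width: 0.154
clock 6.27 pos [ 0.5107 -0.2327  0.2139] angx -11.1 tilt [ 0.008  0.018 -1.   ] F [-0.2 -1.  -3.5] w 14.2 j [ 0.41  0.37 -0.08  1.77  0.01  1.   -1.44]
units [ 0.11 -0.05  0.35] turn 0.49
```

View pics/c6.png

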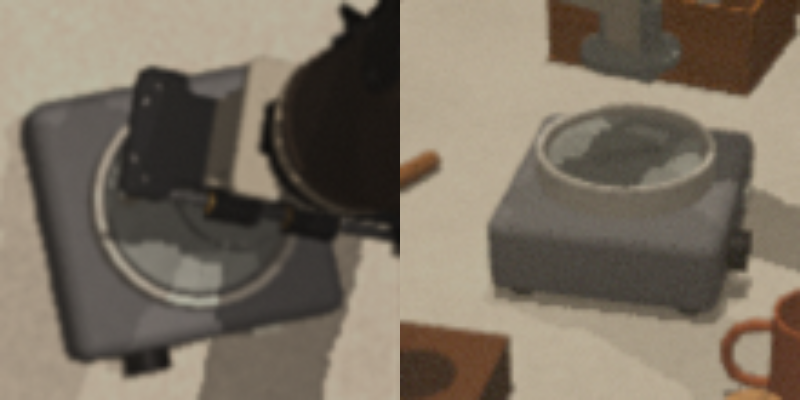

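```bash
python3 - <<'E'
from h import *
im=cv2.imread('pics/s5.png')
print('rotor est',onplane("side",[(270+(631-400)/3.636-.4,90+56/3.636-.4)],.1836))
print(proj("side",[[.5125,-.2331,.1786]]))
s0=cv2.imread('pics/s0.png');g=cv2.cvtColor(s0,cv2.COLOR_BGR2GRAY)
c=cv2.resize(g[118:150,305:365],None,fx=6,fy=6,interpolation=cv2.INTER_CUBIC)
m=np.zeros_like(c);cv2.ellipse(m,(28*6,14*6),(100,35),0,0,360,255,-1)
v=c[m>0];th=np.percentile(v,50)*.8
k=max(cv2.findContours(((c<th)&(m>0)).astype(np.uint8),0,1)[0],key=cv2.contourArea)
b=onplane("side",(k.reshape(-1,2)+.5)/6-.5+[305,118],.095)
r=cv2.minAreaRect((b[:,:2]*1000).astype(np.float32));print('slot side',r,th)
E
```

```text
rotor est [[ 0.506694   -0.22595641  0.1836    ]]
[[332.18883242 105.25986091]]
slot side ((512.66650390625, -227.98770141601562), (58.43717956542969, 20.768896102905273), 47.14258575439453) 105.60000000000001
```

```bash
python3 -m jog '[10,0.1,-0.03,0.4,0.5, 10,0,0,0.5,0, 10,0,0,0.3,0, 10,0,0,0.1,0]'; python3 d.py 0.5147 -0.231 0.1463 -14
```

```text
clock: 6.7
position: [0.5146, -0.2276, 0.1568]
ee_rot: [-3.096, 0.388, -0.003]
force: [0.0, 0.1, -3.1]
width: 0.148
clock 6.7 pos [ 0.5146 -0.2276  0.1568] angx -14.3 tilt [ 0.005  0.021 -1.   ] F [ 0.   0.1 -3.1] w 13.5 j [ 0.39  0.44 -0.07  1.83  0.01  0.88 -1.51]
units [0.02 0.09 0.26] turn -0.05
```

```bash
python3 -m jog '[10,0,0.1,0.1,0, 10,0,0,0.08,0]'; python3 -m jog '[10,0,0,0.07,0]'; python3 -m jog '[10,0,0,0.05,0]'
```

```text
clock: 6.87
position: [0.5127, -0.2295, 0.1473]
ee_rot: [-3.095, 0.384, 0.003]
force: [0.5, -0.2, -3.8]
width: 0.152
clock: 6.95
position: [0.5128, -0.2295, 0.1464]
ee_rot: [-3.095, 0.384, 0.002]
force: [-18.1, 4.7, 55.7]
width: 0.151
clock: 7.03
position: [0.5128, -0.2295, 0.1466]
ee_rot: [-3.095, 0.384, 0.001]
force: [-8.9, 2.5, 22.1]
width: 0.154
```

```bash
python3 d.py 0.5147 -0.231 0.1463 -14
```

```text
clock 7.03 pos [ 0.5128 -0.2295  0.1466] angx -14.1 tilt [ 0.002  0.023 -1.   ] F [-8.9  2.5 22.1] w 14.1 j [ 0.39  0.45 -0.07  1.84  0.01  0.86 -1.5 ]
units [0.05 0.03 0.01] turn -0.02
```

Resting on the disc at the predicted height, about 61° off the slot. Turn it under light pressure.

```bash
python3 -m jog '[10,0,0,0.02,-0.8, 10,0,0,0.025,-0.8]'; python3 d.py 0.5147 -0.231 0.1463 47.5; python3 -m jog '[10,0,0,0.025,-0.8, 10,0,0,0.025,-0.8]'; python3 d.py 0.5147 -0.231 0.1463 47.5
```

```text
clock: 7.2
position: [0.5137, -0.2296, 0.1473]
ee_rot: [-3.118, 0.12, -0.007]
force: [-0.0, -0.1, -3.9]
width: 0.153
clock 7.2 pos [ 0.5137 -0.2296  0.1473] angx -4.4 tilt [ 0.005  0.021 -1.   ] F [-0.  -0.1 -3.9] w 14.0 j [ 0.42  0.45 -0.12  1.84  0.04  0.86 -1.35]
units [0.03 0.03 0.02] turn -8.65
clock: 7.37
position: [0.5146, -0.2294, 0.1467]
ee_rot: [-3.118, -0.156, -0.013]
force: [-1.3, -1.3, -1.8]
width: 0.148
clock 7.37 pos [ 0.5146 -0.2294  0.1467] angx 5.7 tilt [ 0.008  0.02  -1.   ] F [-1.3 -1.3 -1.8] w 13.6 j [ 0.46  0.45 -0.16  1.84  0.07  0.86 -1.2 ]
units [-0.    0.04  0.01] turn -6.96
```

```bash
python3 -m jog '[10,0,0.01,0.05,-0.8, 10,0,0.01,0.045,-0.8]'; python3 -m jog '[10,0,0.01,0.045,-0.8, 10,0,0.01,0.045,-0.8]';  python3 d.py 0.5147 -0.231 0.1463 47.5
```

```text
clock: 7.53
position: [0.5152, -0.2324, 0.1463]
ee_rot: [-3.098, -0.428, -0.019]
force: [-5.9, -2.4, 11.9]
width: 0.147
clock: 7.7
position: [0.5164, -0.2352, 0.1463]
ee_rot: [-3.054, -0.698, -0.025]
force: [-3.7, -1.6, 7.0]
width: 0.153
clock 7.7 pos [ 0.5164 -0.2352  0.1463] angx 25.8 tilt [ 0.014  0.012 -1.   ] F [-3.7 -1.6  7. ] w 14.1 j [ 0.52  0.46 -0.25  1.83  0.12  0.85 -0.9 ]
units [ 0.01 -0.11  0.  ] turn -3.62
```

```bash
python3 -m jog '[10,0,-0.08,0.045,-0.8, 10,0,-0.05,0.045,-0.7]'; python3 d.py 0.5147 -0.2305 0.1303 47.5; python3 -m jog '[10,0,-0.03,0.045,-0.6]'; python3 d.py 0.5147 -0.2305 0.1303 47.5
```

```text
clock: 7.87
position: [0.5165, -0.234, 0.1461]
ee_rot: [2.995, 0.948, 0.035]
force: [0.2, -3.0, 2.2]
width: 0.148
clock 7.87 pos [ 0.5165 -0.234   0.1461] angx 35.1 tilt [ 0.021  0.006 -1.   ] F [ 0.2 -3.   2.2] w 13.6 j [ 0.55  0.46 -0.29  1.84  0.15  0.85 -0.77]
units [ 0.  -0.1  0.4] turn -2.06
clock: 7.95
position: [0.5169, -0.2346, 0.146]
ee_rot: [2.957, 1.044, 0.038]
force: [-1.8, -3.9, 4.3]
width: 0.154
clock 7.95 pos [ 0.5169 -0.2346  0.146 ] angx 38.9 tilt [ 0.025  0.003 -1.   ] F [-1.8 -3.9  4.3] w 14.2 j [ 0.56  0.46 -0.3   1.84  0.17  0.84 -0.71]
units [ 0.01 -0.12  0.39] turn -1.43
```

```bash
python3 -m jog '[10,0,-0.13,0.045,-0.6]'; python3 d.py 0.5147 -0.2305 0.1303 47.5; python3 -m jog '[10,0,-0.08,0.05,-0.5]'; python3 d.py 0.5147 -0.2305 0.1303 47.5
```

```text
clock: 8.03
position: [0.5151, -0.2322, 0.1455]
ee_rot: [2.918, 1.138, 0.042]
force: [-0.4, 0.1, -3.5]
width: 0.15
clock 8.03 pos [ 0.5151 -0.2322  0.1455] angx 42.6 tilt [ 0.028  0.001 -1.   ] F [-0.4  0.1 -3.5] w 13.8 j [ 0.57  0.46 -0.32  1.85  0.18  0.83 -0.66]
units [ 0.01 -0.04  0.38] turn -0.81
clock: 8.12
position: [0.5134, -0.23, 0.1442]
ee_rot: [2.883, 1.218, 0.043]
force: [-1.2, 0.7, -3.5]
width: 0.153
clock 8.12 pos [ 0.5134 -0.23    0.1442] angx 45.8 tilt [ 0.03  0.   -1.  ] F [-1.2  0.7 -3.5] w 14.1 j [ 0.58  0.46 -0.33  1.85  0.19  0.83 -0.62]
units [0.01 0.03 0.35] turn -0.28
```

It's dropping in with no contact force. Lower gently.

```bash
python3 -m jog '[10,0,0.02,0.1,-0.2, 10,0,0,0.1,0]'; python3 d.py 0.5147 -0.2305 0.1303 47.5;  python3 -m jog '[10,0,0,0.09,0]'; python3 d.py 0.5147 -0.2305 0.1303 47.5
```

```text
clock: 8.28
position: [0.5148, -0.2306, 0.1372]
ee_rot: [2.866, 1.252, 0.045]
force: [0.5, 0.0, -3.1]
width: 0.153
clock 8.28 pos [ 0.5148 -0.2306  0.1372] angx 47.2 tilt [ 0.032 -0.001 -0.999] F [ 0.5  0.  -3.1] w 14.1 j [ 0.58  0.47 -0.34  1.86  0.2   0.81 -0.6 ]
units [-0.   -0.01  0.17] turn -0.05
clock: 8.37
position: [0.5151, -0.2307, 0.1335]
ee_rot: [2.867, 1.25, 0.046]
force: [0.1, 0.3, -4.0]
width: 0.151
clock 8.37 pos [ 0.5151 -0.2307  0.1335] angx 47.1 tilt [ 0.032 -0.001 -0.999] F [ 0.1  0.3 -4. ] w 13.9 j [ 0.58  0.48 -0.33  1.86  0.2   0.8  -0.6 ]
units [-0.01 -0.01  0.08] turn -0.06
```

```bash
python3 -m jog '[10,0,0,0.08,0]';  python3 -m jog '[10,0,0,0.05,0]'; python3 -m jog '[10,0,0,0.05,0]'; python3 d.py 0.5147 -0.2305 0.1303 47.5
```

```text
clock: 8.45
position: [0.5155, -0.2311, 0.1305]
ee_rot: [2.867, 1.247, 0.046]
force: [-10.2, -1.1, 39.4]
width: 0.154
clock: 8.53
position: [0.5156, -0.2313, 0.1302]
ee_rot: [2.868, 1.244, 0.045]
force: [-15.1, 3.7, 41.8]
width: 0.156
clock: 8.62
position: [0.5155, -0.2312, 0.1304]
ee_rot: [2.869, 1.241, 0.044]
force: [-12.5, 3.6, 31.4]
width: 0.154
clock 8.62 pos [ 0.5155 -0.2312  0.1304] angx 46.8 tilt [ 0.032 -0.003 -0.999] F [-12.5   3.6  31.4] w 14.2 j [ 0.57  0.48 -0.33  1.86  0.2   0.8  -0.61]
units [-0.   -0.03  0.  ] turn -0.12
```

Seated at 0.1304, against 0.1303 predicted. Release and retreat.

```bash
python3 -m jog '[30,0,0,-0.01,0, 36,0,0,0,0, 36,0,0,0,0, 36,0,0,-0.02,0]'; python3 d.py 0.5147 -0.2305 0.1303 47.5; python3 -m jog '[36,0,0,-0.5,0, 36,0,0,-0.8,0, 36,0,0,-0.8,0, 36,-0.5,0,-0.6,0, 36,-0.9,0,0,0, 36,-0.9,0,0,0, 36,-0.9,0,0,0, 36,-0.9,0,0,0, 36,-0.9,0,0,0, 36,-0.5,0,0,0, 36,0,0,0,0]'; python3 d.py 0.5147 -0.2305 0.1303 47.5; python3 -c "
from h import *
im=snap('top','t9.png');im2=snap('side','s9.png')
cv2.imwrite('pics/c9.png',np.hstack([cv2.resize(im[100:210,370:480],(400,400)),cv2.resize(im2[90:200,270:380],(400,400))]))"
```

```text
clock: 8.95
position: [0.5175, -0.2316, 0.1335]
ee_rot: [2.868, 1.234, 0.049]
force: [-0.2, -0.0, -0.3]
width: 0.377
clock 8.95 pos [ 0.5175 -0.2316  0.1335] angx 46.6 tilt [ 0.036 -0.005 -0.999] F [-0.2 -0.  -0.3] w 34.6 j [ 0.57  0.48 -0.33  1.86  0.2   0.8  -0.62]
units [-0.03 -0.07  0.08] turn -0.15
clock: 9.87
position: [0.3598, -0.3959, 0.2397]
ee_rot: [2.865, 1.241, 0.053]
force: [-0.5, 0.2, 0.6]
width: 0.394
clock 9.87 pos [ 0.3598 -0.3959  0.2397] angx 46.8 tilt [ 0.038 -0.004 -0.999] F [-0.5  0.2  0.6] w 36.1 j [ 0.97  0.31 -0.29  1.81  0.08  1.   -0.09]
units [ 5.6  -0.09  2.87] turn -0.11
```

View pics/c9.png

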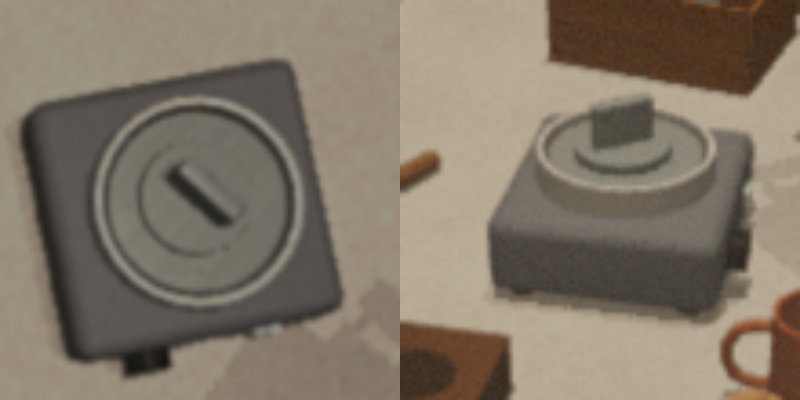

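The rotor sits flat and centred in the collar, with its bar along the slot direction (crop left ~(205,192), right (622,125)) and the gripper clear.

```bash
python3 -c "
from cell import *
print(sign_off())"
```

```text
the job is handed in; nothing more can be done
None
```

The rotor is fitted and handed in at about 10 s, but I broke the wrist-force limit once, so the run may be judged a fail.

- **Limit broken:** while correcting the grasp height I lowered too far and the fingertips hit the rotor's disc. The measured force was about 171 N in z (limit 120 N) for one row at 4.33 s. I backed off at once and nothing looked displaced.
- **The fit:** I took the steel bar-handled rotor out of the block and stood it on the drive disc about 61° across the slot. I then turned it until the tang dropped in, pressed it home and let go.
- **Pressure:** during the turn it was mostly light, about 2–12 N. It briefly lifted about 1 mm early in the turn. First contact with the disc reached about 56 N, and seating it about 42 N, which is more than "light".
- **Last checks:**
  - The TCP was at 0.1304 m when seated, against 0.1303 m expected.
  - The bar was at about 47°, against about 47.5° for the slot.
  - Both pictures show it flat and centred, with the gripper clear.
  - The knob and cross heads were in their holes when I last looked, just after lifting the rotor. I did not touch them or the look-alikes.
- **Measurements that disagreed:** the two cameras put the slot centre about 4–5 mm apart. I used the mean, which worked.

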